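# Lock the lamp module into the light source and hold it home

## Robot

A 6-joint arm with a two-finger parallel gripper is mounted at the origin on a cart in front of the work surface, level with it; the furniture and walls round the work are solid. World frame = base frame: x ahead of the robot, y to its left, z up, the work surface at z = 0. Lengths are in mm, angles in rad, forces in N, time in s.
With the tool pointing down it reaches from about 250 to 775 mm from the base axis. Payload 4 kg.
Tool frame: the origin (TCP) lies midway between the tips of the shut fingers; the grasp point (between the pads) lies 19 mm behind it (manip.pinch_z is the z of the grasp point in the tool frame, in mm); z points along the fingers, y is the line along which they close (so a half turn about z gives the same grasp; the last joint's range is limited). The gripper opens to 94 mm and grips with 3 to 60 N. Pads are 16 mm wide; open, the fingers measure 119 mm over their backs; the gripper's body (75 mm by 177 mm) begins 78 mm behind the grasp point.
Start: joints at [1.215, 0.087, 1.371, -0, 1.684, -0.103], TCP at [137.573, 532.535, 205.506] pointing down, gripper open.
Joint ranges: [-3.1, 3.1], [-0.76, 2.03], [0.27, 2.55], [-1.08, 4.22], [0.17, 2.65], [-2.57, 2.57]. Speed limits (rad/s): [2.79, 2.79, 3.14, 3.14, 3.14, 3.14].

## Interface

Orientations are given as a unit quaternion [x, y, z, w].
In Python, from cell import manip gives the robot as it stands.
- The arm moves only by the tool carry_out, never from a script. Its argument "moves" is a list of rows, each a list of 5 numbers: the shift along the tool's x, y, z in mm, then the turn about the tool's z in degrees, then the opening, from 0 (shut) to 1 (fully open). In form: [[tx, ty, tz, yaw, fingers], ...]. A call has 1 to 8 rows; each row is the pose to reach, as a shift and turn from the pose commanded when the call began, along the tool's axes at that moment; what a row does not reach only later rows make up. A row lasts 1/8 s, in which the tool goes at most 62.5 mm and 10.7 degrees, less where a joint would pass 70% of its speed; a pose out of reach is approached as far as the arm can. A call with a gripper value outside its range is refused whole. The fingers move at their own pace and stop on an object; the grip force is fixed at half the most. Time passes only in rows, so rows that repeat a pose let the fingers close. It gives the time, the measured TCP pose, the force, the opening and the grip force at its end, in the units of the state.
- manip.get_state(): the state, without advancing time (a new reading comes with each control period).
- manip.get_image(name): name is "scene" or "top" or "wrist"; returns the picture (420x560x3 uint8, red, green, blue); there is no depth.
- manip.get_calibration(name): a dict with "fx", "fy", "cx", "cy" (pixels), "R" (3x3) and "t" (3): a world point X has camera coordinates R X + t. Camera axes: x right, y down, z forward; pixel columns grow to the right and rows downward; lengths in mm; the calibration is good to about 2 mm. A picture is of the moment at which its call begins: read the wrist's pose just before it. get_calibration takes no time and is no camera call; for the wrist camera it gives the pose at the moment of the call.
- manip.finish_job(): hands the job in; it is judged then, once.
The state is a dict: "time": time; "qpos": joint angles; "qd": joint speeds; "joint_efforts": joint torques, N m; "ee_pos": TCP position; "tool_rot": TCP orientation; "contact_force": force on the tool from outside, world axes, zero at the start; "torque": the same for the moment, N m; "grip_width": opening from 0.0 (shut) to 1.0 (fully open); "grip_force": force on a finger pad.
Only numpy, scipy, OpenCV 4.12 (cv2) and the standard library are available. Lean on these libraries where they do the work, as an engineer would, in place of code of your own. Each camera call takes 0.05 s, during which the arm holds its last target. There are 200 camera calls.

## Task

Pick up the lamp module by its black grip bar and set it into the round socket on top of the grey light source, its two lugs in the two notches. Press it straight down against the spring until its collar is flush on the socket and pause there briefly, then, still pressing, twist it a quarter turn clockwise (seen from above) so that the bar points to the red marks. Finish still gripping it and pressing it flush, because the spring lifts it off as soon as you let up; leave the two vials and the petri dish standing where they are.

Things in the scene. Friction and masses are not known exactly. Their poses are not given: they have to be found in the camera images.
- lamp: Loose lamp module, 56 mm tall, 0.12 kg, stands on its foot. Origin: centre of the foot's underside, z up. Foot round, 30 mm wide, 20 mm high; collar 46 mm wide, z 20 to 26 mm; black grip bar 38 mm long (x), 20 mm wide (y, grip across this), z 26 to 56 mm, white line along its top. Two steel lugs on the foot along +x and -x: 42 mm tip to tip, 7 mm wide, z 4 to 10 mm. Half-turn symmetric.
- lamp_collar (a point): On the lamp module's axis at the underside of its collar, 20 mm above its origin.
- light_source: Grey box 100 x 100 x 40 mm, fixed to the worktop. Origin: centre of its underside, z up. On top a round aluminium socket 60 mm wide, face 66 mm above the worktop, bore 33 mm wide; two notches in its lip along the box's +x and -x, 10 mm wide at the bore and wider outward, room for lugs to 23 mm from the axis. White marks on the box top show the notches, red marks (+y and -y) the locked direction.
- socket_face (a point): Centre of the socket's upper face; the collar rests on this face when fully home. Axes as the box. The lip is 5 mm thick; below it the lugs turn only clockwise seen from above, from the notches to a stop about 98 degrees on, and only while the collar is less than 5 mm above the face. If let go after the turn, the module springs up 5 mm until its lugs meet the lip.
- contact_spring (a joint): Travel (m) of the white sprung contact plate inside the socket: 0 when free (plate 11 mm below the face), grows as it is pressed down, 0.009 with the collar flush on the face, at most 0.011. The spring pushes up with 4.2 N at 0 and 9.6 N at 0.009 (600 N/m).
- vial_green: Bystander: upright glass vial with a red cap and green contents, 22 mm in diameter, 60 mm tall, to the right of the light source. Origin: centre of its underside.
- vial_pink: Bystander: upright glass vial with a blue cap and pink contents, 22 mm in diameter, 60 mm tall, on the left near the microscope. Origin: centre of its underside.
- dish: Bystander: round petri dish 90 mm in diameter, 16 mm tall, right of and behind the light source. Origin: centre of its underside.
Not all that is in view belongs to the job. Leave any green or turquoise look-alike of the lamp alone.

How it is judged (in metres and radians):
On the way, in this order (a step that is already met when the one before it is completed fails the run):
1. the lamp module is gripped and lifted off the worktop (height (world z) of lamp above 0.03 m and contact force between the fingers and lamp above 2 N), for 0.1 s.
2. the module is pressed home with its lugs in the notches, before any twist (horizontal distance between lamp_collar and socket_face below 0.003 m and z of lamp_collar in the frame of socket_face below 0.0025 m and value of joint contact_spring above 0.006 m and angle between the x axis of lamp and the x axis of light_source, either way round below 0.3 rad), for 0.15 s.
3. the module is turned a quarter turn (angle between the x axis of lamp and the y axis of light_source, either way round below 0.35 rad), for 0.1 s.
At the end, for the whole second after the job is handed in: Module in the socket (axis within 3 mm), bar within 20 degrees of the red marks, upright, collar held within 2.5 mm of the face (plate pressed over 6 mm), fingers still on it (over 2 N); vials and dish upright within 25 mm of where they were (horizontal distance between lamp_collar and socket_face below 0.003 m and z of lamp_collar in the frame of socket_face below 0.0025 m and value of joint contact_spring above 0.006 m and contact force between the fingers and lamp above 2 N and angle between the x axis of lamp and the y axis of light_source, either way round below 0.35 rad and angle between lamp's own z axis and vertical below 0.1 rad and angle between each of vial_green, vial_pink, dish's own z axis and vertical below 0.2 rad and distance of each of vial_green, vial_pink, dish from where it was at the start of the episode below 0.025 m); the arm keeps its last pose, push and grip.
It fails at once if the vial with the red cap is knocked over or pushed away (angle between vial_green's own z axis and vertical above 0.5 rad or distance of vial_green from where it was at the start of the episode above 0.025 m).
It fails at once if the vial with the blue cap is knocked over or pushed away (angle between vial_pink's own z axis and vertical above 0.5 rad or distance of vial_pink from where it was at the start of the episode above 0.025 m).
It fails at once if the petri dish is knocked over or pushed away (angle between dish's own z axis and vertical above 0.5 rad or distance of dish from where it was at the start of the episode above 0.025 m).
It also fails if it takes over 38 s, if anything falls off the work surface, if the arm or the gripper's body presses on something with over 40 N, if the wrist force passes 120 N, or if a joint passes its speed limit or range.

## Working session

There is one attempt and no reset: what is moved stays moved. The work goes in short steps, Python scripts to look and compute and a tool call to move; the robot and the scene stay as the last step left them, time stands still between calls to the robot, and variables do not carry over. Pictures are saved under pics/ and viewed, at most 12 in all, crops included, and the job is handed in when it is done.

Besides the shell and the picture viewer there is one more tool, called after ">>>" as name([rows], argument=value, ...), one row to a line, values as JSON. carry_out: Moves the arm, as the interface text tells. Its arguments: {"type":"object","properties":{"moves":{"type":"array","items":{"type":"array","items":{"type":"number"}}}},"required":["moves"]}

```bash
mkdir -p pics; python3 - <<'E'
from cell import manip
import cv2,numpy as np
s=manip.get_state();print({k:np.round(v,3) for k,v in s.items()}, manip.pinch_z)
a=[]
for n in("scene","top","wrist"):
    im=manip.get_image(n)[:,:,::-1];cv2.imwrite(f"pics/{n}0.png",im)
    c=manip.get_calibration(n);print(n,c["fx"],np.round(c["R"],3).tolist(),np.round(-np.array(c["R"]).T@c["t"]))
E
```

```text
{'time': np.float64(0.0), 'qpos': array([ 1.215,  0.088,  1.372,  0.   ,  1.684, -0.103]), 'qd': array([-0.002,  0.002, -0.002, -0.001,  0.   , -0.001]), 'joint_efforts': array([-0.0000e+00, -3.4017e+01, -3.0243e+01,  7.2000e-02,  3.3000e-02,
       -0.0000e+00]), 'ee_pos': array([137.379, 532.007, 204.317]), 'tool_rot': array([ 0.126,  0.992, -0.001, -0.   ]), 'contact_force': array([-0.866,  0.548,  0.477]), 'torque': array([ 0.011, -0.005,  0.028]), 'grip_force': np.float64(0.0), 'grip_width': np.float64(1.0)} -18.8
scene 476.9293787286248 [[0.563, -0.826, -0.011], [-0.444, -0.291, -0.848], [0.697, 0.482, -0.53]] [-155. -742.  573.]
top 529.1067796873444 [[-0.028, -0.999, 0.027], [-0.98, 0.022, -0.196], [0.196, -0.032, -0.98]] [ 293. -258. 1087.]
wrist 298.1990311752 [[0.251, 0.968, -0.003], [0.939, -0.243, 0.242], [0.234, -0.063, -0.97]] [ 69. 551. 384.]
```

View pics/top0.png

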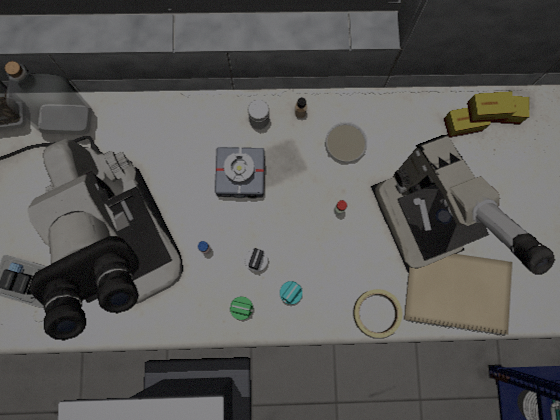

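View pics/scene0.png

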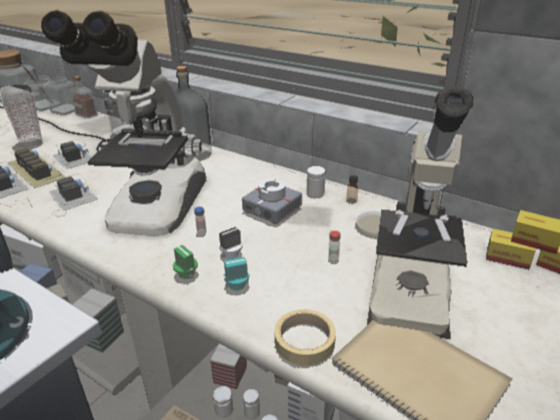

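The top view shows the lamp (black bar) at about (257,260), the light source at (240,172), the green vial at (341,208) and the pink vial at (203,247). The green (241,308) and turquoise (291,292) modules are decoys. In the scene view the lamp is at (230,240) and the socket at (271,190).

```bash
cat > h.py <<'E'
from cell import manip
import cv2,numpy as np
def cam(n):
    c=manip.get_calibration(n);return c["fx"],c["fy"],c["cx"],c["cy"],np.array(c["R"]),np.array(c["t"])
def ray(c,p):
    fx,fy,cx,cy,R,t=c
    d=R.T@np.array([(p[0]-cx)/fx,(p[1]-cy)/fy,1.]);return -R.T@t,d/np.linalg.norm(d)
def onz(c,p,z):
    o,d=ray(c,p);return o+d*(z-o[2])/d[2]
def tri(c1,p1,c2,p2):
    o1,d1=ray(c1,p1);o2,d2=ray(c2,p2)
    k=np.linalg.lstsq(np.c_[d1,-d2],o2-o1,rcond=None)[0]
    a,b=o1+k[0]*d1,o2+k[1]*d2;return (a+b)/2,np.linalg.norm(a-b)
E
python3 - <<'E'
from h import *
t,s=cam("top"),cam("scene")
for n,p,z in(("lamp",(257,259),56),("sock",(240,167),66),("green",(341,205),60),("pink",(203,245),60),("dish",(346,143),16)):print(n,np.round(onz(t,p,z)))
print(tri(t,(257,258),s,(230,232)),tri(t,(240,167),s,(271,186)))
a=cv2.imread("pics/top0.png")[130:290,195:315];b=cv2.imread("pics/scene0.png")[165:285,195:315]
b=cv2.resize(b,None,fx=3.33,fy=3.33,interpolation=cv2.INTER_CUBIC);a=cv2.resize(a,None,fx=3.33,fy=3.33,interpolation=cv2.INTER_CUBIC)
b=cv2.copyMakeBorder(b,0,a.shape[0]-b.shape[0],0,0,0);cv2.imwrite("pics/z1.png",np.hstack([a,b]))
E
```

```text
lamp [ 411. -233.   56.]
sock [ 595. -202.   66.]
green [ 514. -402.   60.]
pink [ 440. -128.   60.]
dish [ 658. -426.   16.]
(array([ 412.19169739, -232.58576286,   56.21170768]), np.float64(1.143761255220701)) (array([ 594.7536477 , -201.23951223,   63.14307853]), np.float64(2.927131000328787))
```

View pics/z1.png

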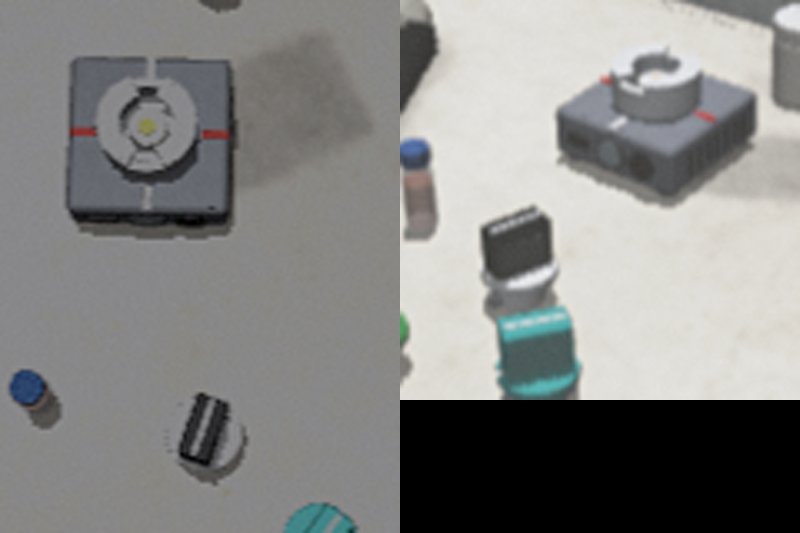

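The zoomed crop shows the bar pointing about 15° off world x towards −y. The notches lie along world x, with white marks above and below the socket, and the red marks run along y. I need the microscope's extent next, because it stands between the start pose and the lamp.

```bash
python3 - <<'E'
from h import *
t,s=cam("top"),cam("scene")
for a,b in (((65,322),(60,26)),((120,300),(102,48)),((75,215),(150,28))):print(tri(t,a,s,b))
for z in (250,350,450):print(z,onz(t,(65,335),z),onz(t,(120,310),z),onz(t,(80,150),z))
a=cv2.imread("pics/scene0.png")[0:230,0:260];a=cv2.resize(a,None,fx=2.5,fy=2.5);cv2.imwrite("pics/z2.png",a)
E
```

```text
(array([299.39780509, -10.49098653, 427.86078972]), np.float64(4.471137959757552))
(array([325.81601344, -67.11179104, 395.95212667]), np.float64(5.90042147815739))
(array([449.14716211, -18.69994038, 401.30980751]), np.float64(39.767283622034775))
250 [279.44801137  57.10418756 250.        ] [314.75674453 -24.95878457 250.        ] [574.64875007  48.41942931 250.        ]
350 [281.0140248   19.42788777 350.        ] [312.10596458 -52.83460253 350.        ] [540.96001461  11.78031856 350.        ]
450 [282.58003823 -18.24841202 450.        ] [309.45518462 -80.71042049 450.        ] [507.27127914 -24.85879219 450.        ]
```

View pics/z2.png

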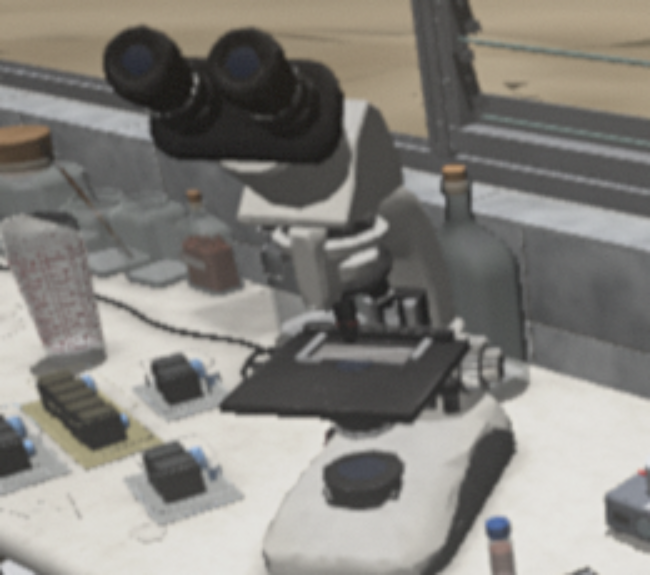

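View pics/wrist0.png

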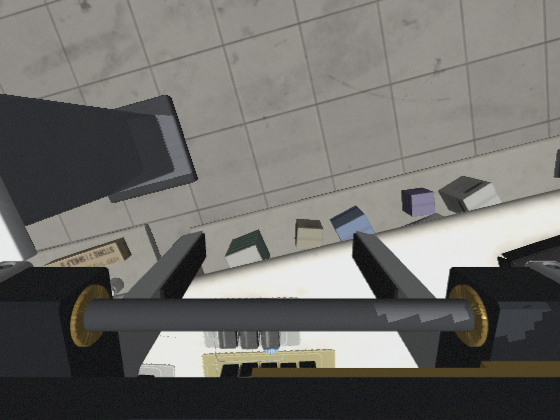

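The wrist view shows only the bench edge and floor. The microscope's eyepieces triangulate to about (299,−10,428) and (326,−67,396), which blocks a direct crossing, so I'll go over them. First I'll rise, recording joint angles to learn the reach.

>>> carry_out([
  [0,0,-50,0,1],
  [0,0,-100,0,1],
  [0,0,-150,0,1],
])

```text
time: 0.52
ee_pos: [137.4, 532.2, 356.5]
tool_rot: [0.126, 0.992, -0.0, -0.0]
contact_force: [0.3, 0.3, -0.8]
grip_width: 1.002
grip_force: 0.0
```

```bash
python3 -c "
from h import *
s=manip.get_state();print(s['qpos'].tolist() if hasattr(s['qpos'],'tolist') else s['qpos'],s['ee_pos'])"
```

```text
[1.2149010157504367, 0.1089279819858036, 1.0491464726827622, 2.0060571612307056e-05, 1.9843268245704104, -0.10312040100754447] [137.44568523 532.21374167 356.53136358]
```

>>> carry_out([
  [0,-50,-50,0,1],
  [0,-100,-100,0,1],
  [0,-150,-150,0,1],
  [0,-200,-170,0,1],
])

```text
time: 1.02
ee_pos: [90.4, 350.0, 519.8]
tool_rot: [0.126, 0.992, 0.0, 0.0]
contact_force: [-0.1, 0.9, 0.2]
grip_width: 0.999
grip_force: 0.0
```

```bash
python3 -c "
from h import *
s=manip.get_state();print(s['qpos'].tolist() if hasattr(s['qpos'],'tolist') else s['qpos'],s['ee_pos'])"
```

```text
[1.1608644406514617, -0.1628196643207744, 0.9657127489326316, -6.636595609252242e-05, 2.3376697025151834, -0.15731189121652178] [ 90.41281447 350.03455661 519.76163005]
```

>>> carry_out([
  [-42,-26,0,0,1],
  [-84,-52,0,0,1],
  [-126,-78,0,0,1],
  [-168,-104,0,0,1],
  [-211,-130,0,0,1],
  [-253,-156,0,0,1],
  [-295,-182,0,0,1],
  [-295,-182,0,0,1],
])

```text
time: 2.02
ee_pos: [332.8, 99.3, 516.6]
tool_rot: [0.129, 0.992, -0.001, -0.002]
contact_force: [-0.7, 0.0, -0.8]
grip_width: 1.001
grip_force: 0.0
```

>>> carry_out([
  [-18,-46,0,0,1],
  [-36,-92,0,0,1],
  [-54,-138,0,0,1],
  [-71,-184,0,0,1],
  [-89,-230,0,0,1],
  [-107,-275,0,0,1],
  [-124,-319,0,0,1],
  [-124,-319,0,0,1],
])

```text
time: 3.02
ee_pos: [371.9, -240.0, 516.3]
tool_rot: [0.127, 0.992, 0.001, -0.002]
contact_force: [0.8, 0.0, 0.2]
grip_width: 1.001
grip_force: 0.0
```

>>> carry_out([
  [-4,2,50,0,1],
  [-8,4,100,0,1],
  [-12,8,150,0,1],
  [-16,10,200,0,1],
  [-20,12,250,0,1],
  [-22,14,300,0,1],
  [-22,14,300,0,1],
])

```text
time: 3.9
ee_pos: [393.7, -226.6, 214.0]
tool_rot: [0.125, 0.992, 0.003, -0.004]
contact_force: [-0.2, 0.1, 0.4]
grip_width: 1.002
grip_force: 0.0
```

```bash
python3 - <<'E'
from h import *
s=manip.get_state();print(s['qpos'],s['ee_pos'])
c=cam("wrist");np.savez("w1.npz",R=c[4],t=c[5])
w=manip.get_image("wrist")[:,:,::-1];cv2.imwrite("pics/w1.png",w)
b=manip.get_image("scene")[:,:,::-1];cv2.imwrite("pics/s1.png",b)
o=np.vstack([w,cv2.resize(b[:,:280],(560,840))[0:0]]);
o=np.hstack([cv2.resize(w,(400,300)),cv2.resize(b[0:240,0:320],(400,300))]);cv2.imwrite("pics/z3.png",o)
E
```

```text
[-6.47694780e-01 -1.21402841e-01  1.55956485e+00  6.00142826e-04
  1.71395137e+00 -1.96833552e+00] [ 393.6680787  -226.60374072  213.96059563]
```

View pics/z3.png

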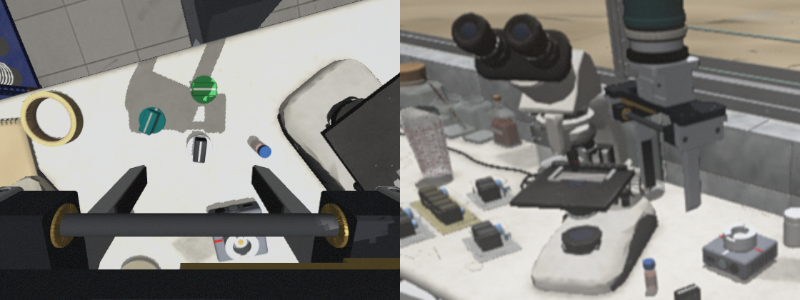

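The left panel shows the lamp in the wrist view at about (280,207) px, its bar nearly along the image rows, with the pink vial at about (365,205). In the right panel the arm is clear of the microscope. Next I'll measure the white line by colour, then again from a lower height.

```bash
cat >> h.py <<'E'
def line(w,c,guess,r=45):
    "white line on the black bar: (centre px, end px pair)"
    fx,fy,cx,cy,R,t=c
    p=R@np.array(guess)+t;u,v=int(cx+fx*p[0]/p[2]),int(cy+fy*p[1]/p[2])
    x0,y0=max(u-r,0),max(v-r,0)
    g=cv2.cvtColor(np.ascontiguousarray(w[y0:v+r,x0:u+r]),cv2.COLOR_BGR2GRAY)
    dark=(g<75).astype(np.uint8)
    n,l,s,ce=cv2.connectedComponentsWithStats(dark)
    ok=[i for i in range(1,n) if s[i,4]>60 and s[i,0]>0 and s[i,1]>0]
    m=np.isin(l,ok).astype(np.uint8)
    k=cv2.morphologyEx(m,cv2.MORPH_CLOSE,np.ones((11,11),np.uint8))
    wl=((k==1)&(g>110)).astype(np.uint8)
    n,l,s,ce=cv2.connectedComponentsWithStats(wl)
    if n<2: return None
    i=1+np.argmax(s[1:,4]);pts=np.argwhere(l==i)[:,::-1].astype(np.float32)+[x0,y0]
    (a,b),(ww,hh),an=cv2.minAreaRect(pts.astype(np.float32))
    bx=cv2.boxPoints(((a,b),(ww,hh),an));
    e=((bx[0]+bx[1])/2,(bx[2]+bx[3])/2) if np.linalg.norm(bx[0]-bx[1])<np.linalg.norm(bx[1]-bx[2]) else ((bx[1]+bx[2])/2,(bx[3]+bx[0])/2)
    return np.array([a,b]),e,(ww,hh),(u,v)
def report(w,c,guess,z=56,r=45):
    L=line(w,c,guess,r)
    if L is None: print("none");return
    A,B=onz(c,L[1][0],z),onz(c,L[1][1],z)
    print("px",L[0],L[2],"pred",L[3]);print("mid",(A+B)/2,"len",np.linalg.norm(A-B),"deg",np.degrees(np.arctan2(B[1]-A[1],B[0]-A[0]))%180);return L[0]
E
python3 - <<'E'
from h import *
w=cv2.imread("pics/w1.png");c=cam("wrist")
report(w,c,(412,-233,56))
u,v=280,207
z=cv2.resize(w[v-45:v+45,u-60:u+60],None,fx=5,fy=5,interpolation=cv2.INTER_NEAREST);cv2.imwrite("pics/z4.png",z)
E
```

```text
px [279.60412598 211.51095581] (3.4022555351257324, 27.375072479248047) pred (279, 206)
mid [ 418.37563543 -234.07777793   56.        ] len 33.91238691870703 deg 159.80976868131904
```

View pics/z4.png

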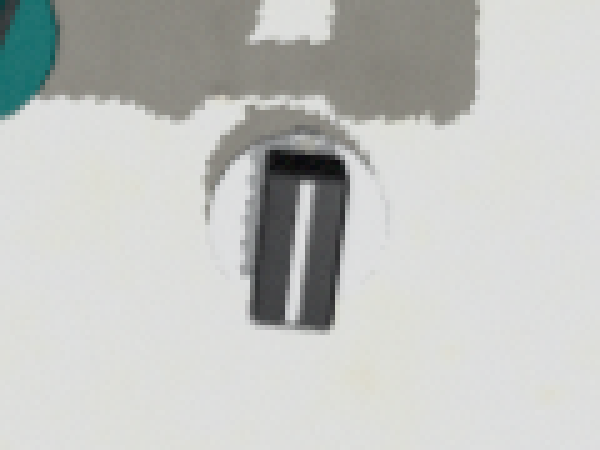

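The crop shows the bar's white line running from (281,198) to (278,227) px, matching the mask result: centre (418,−234), length about 36 mm, angle 160°. I'll go lower and align the yaw for a second view.

>>> carry_out([
  [-12,0,40,5.5,1],
  [-24,-1,80,5.5,1],
  [-24,-1,80,5.5,1],
])

```text
time: 4.38
ee_pos: [419.4, -237.3, 139.0]
tool_rot: [0.173, 0.985, 0.0, -0.0]
contact_force: [-0.1, 0.3, 0.4]
grip_width: 0.999
grip_force: 0.0
```

```bash
python3 - <<'E'
from h import *
d=np.load("w1.npz");c=cam("wrist");c1=c[:4]+(d["R"],d["t"])
s=manip.get_state();print(s['ee_pos'],s['tool_rot'])
w=manip.get_image("wrist")[:,:,::-1];cv2.imwrite("pics/w2.png",w)
p1=report(cv2.imread("pics/w1.png"),c1,(418,-234,56));p=report(w,c,(418,-234,56),r=60)
print(tri(c1,p1,c,p))
t=cam("top");w=manip.get_image("scene")
E
```

```text
[ 419.40343546 -237.3328721   139.02102253] [ 1.73193267e-01  9.84887751e-01  2.90924501e-04 -3.54977419e-04]
px [279.60412598 211.51095581] (3.4022555351257324, 27.375072479248047) pred (276, 217)
mid [ 411.87858673 -229.09600463   56.        ] len 33.11918765831752 deg 159.8417965319946
px [284.5 209.5] (19.0, 3.0) pred (281, 209)
mid [ 419.09262674 -231.30664229   56.        ] len 17.8898603124052 deg 160.27437614397783
(array([ 378.03768265, -220.66776582,  204.56785961]), np.float64(7.151611930578025))
```

>>> carry_out([
  [0,0,0,0,1],
  [0,0,0,0,1],
  [0,0,0,0,1],
])

```text
time: 4.85
ee_pos: [419.2, -237.8, 139.3]
tool_rot: [0.174, 0.985, -0.0, 0.001]
contact_force: [-0.0, 0.1, -0.3]
grip_width: 1.001
grip_force: 0.0
```

```bash
python3 - <<'E'
from h import *
c=cam("wrist");s=manip.get_state();print(s['ee_pos'],s['qd'].round(3))
w=manip.get_image("wrist")[:,:,::-1];cv2.imwrite("pics/w3.png",w);np.savez("w3.npz",R=c[4],t=c[5])
report(w,c,(414,-232,56),r=60)
z=w[130:290,200:360];cv2.imwrite("pics/z5.png",cv2.resize(z,None,fx=3.5,fy=3.5,interpolation=cv2.INTER_CUBIC))
E
```

```text
[ 419.15391341 -237.78795165  139.32565416] [-0.     0.004  0.009  0.001 -0.002 -0.001]
px [285. 201.] (36.0, 4.0) pred (282, 204)
mid [ 411.89914583 -228.80098396   56.        ] len 33.47428683870869 deg 160.25446001994072
```

View pics/z5.png

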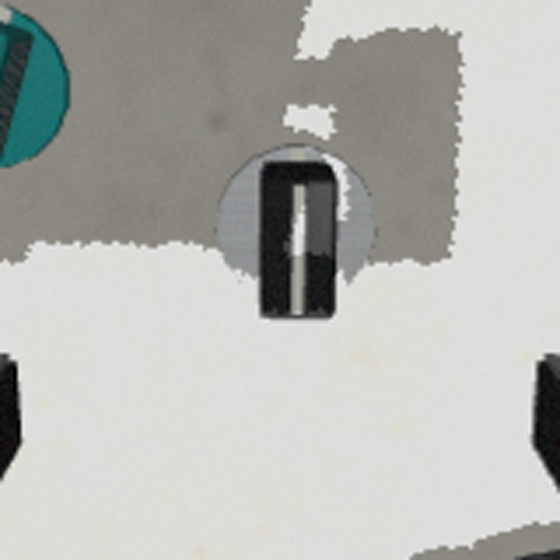

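The crop shows the bar upright in the image, white line from about (285,182) to (285,220). Both wrist views put it at (412,−229) on the z = 56 plane, so its height is confirmed, and top plus scene gave z = 56.2. I'll go down to grasp.

>>> carry_out([
  [5,3,0,0,1],
  [10,6,0,0,1],
  [10,6,30,0,1],
  [10,6,60,0,1],
  [10,6,85,0,1],
  [10,6,100,0,1],
  [10,6,108,0,1],
  [10,6,108,0,1],
])

```text
time: 5.9
ee_pos: [411.2, -228.4, 30.0]
tool_rot: [0.174, 0.985, 0.0, -0.0]
contact_force: [-0.8, 0.1, -0.6]
grip_width: 1.003
grip_force: 0.0
```

>>> carry_out([
  [0,0,0,0,0.15],
  [0,0,0,0,0.1],
  [0,0,0,0,0],
  [0,0,0,0,0],
  [0,0,0,0,0],
  [0,0,0,0,0],
])

```text
time: 6.65
ee_pos: [411.9, -228.6, 30.7]
tool_rot: [0.174, 0.985, -0.0, 0.0]
contact_force: [0.5, 0.0, -0.3]
grip_width: 0.396
grip_force: 0.0
```

>>> carry_out([
  [0,0,0,0,0],
  [0,0,0,0,0],
  [0,0,0,0,0],
  [0,0,0,0,0],
  [0,0,0,0,0],
  [0,0,0,0,0],
])

```text
time: 7.4
ee_pos: [411.7, -228.6, 30.5]
tool_rot: [0.174, 0.985, -0.0, 0.0]
contact_force: [0.0, -0.0, 2.1]
grip_width: 0.211
grip_force: 30.0
```

Gripped, opening 0.211 (about 20 mm, the bar's width). I'll lift and move to where the wrist camera can see the socket beside the lamp.

>>> carry_out([
  [0,0,-20,0,0],
  [0,0,-45,0,0],
  [0,0,-80,0,0],
  [-25,0,-115,-5,0],
  [-50,0,-150,-10,0],
  [-75,1,-180,-15,0],
  [-95,1,-190,-20,0],
  [-95,1,-190,-20,0],
])

```text
time: 8.4
ee_pos: [501.9, -259.7, 219.7]
tool_rot: [-0.0, 1.0, 0.0, -0.0]
contact_force: [0.5, 0.2, -1.7]
grip_width: 0.211
grip_force: 30.0
```

>>> carry_out([
  [0,0,0,0,0],
  [0,0,0,0,0],
  [0,0,0,0,0],
])

```text
time: 8.78
ee_pos: [500.5, -259.7, 219.9]
tool_rot: [0.0, 1.0, 0.0, -0.0]
contact_force: [0.6, 0.2, -0.6]
grip_width: 0.209
grip_force: 30.0
```

```bash
python3 - <<'E'
from h import *
c=cam("wrist");s=manip.get_state();print(s['ee_pos'],s['tool_rot'],s['qpos'].round(2),s['grip_force'])
w=manip.get_image("wrist")[:,:,::-1];cv2.imwrite("pics/w4.png",w);np.savez("w4.npz",R=c[4],t=c[5])
t=manip.get_image("top")[:,:,::-1];cv2.imwrite("pics/t4.png",t)
a=cv2.resize(w[150:330,180:420],(800,600),interpolation=cv2.INTER_CUBIC);cv2.imwrite("pics/z6.png",a)
E
```

```text
[ 500.54005236 -259.69485355  219.90491382] [ 8.55770696e-05  9.99999875e-01  2.98218115e-04 -3.91552096e-04] [-0.58  0.12  1.31  0.    1.72 -2.15] 29.994405806064606
```

View pics/z6.png

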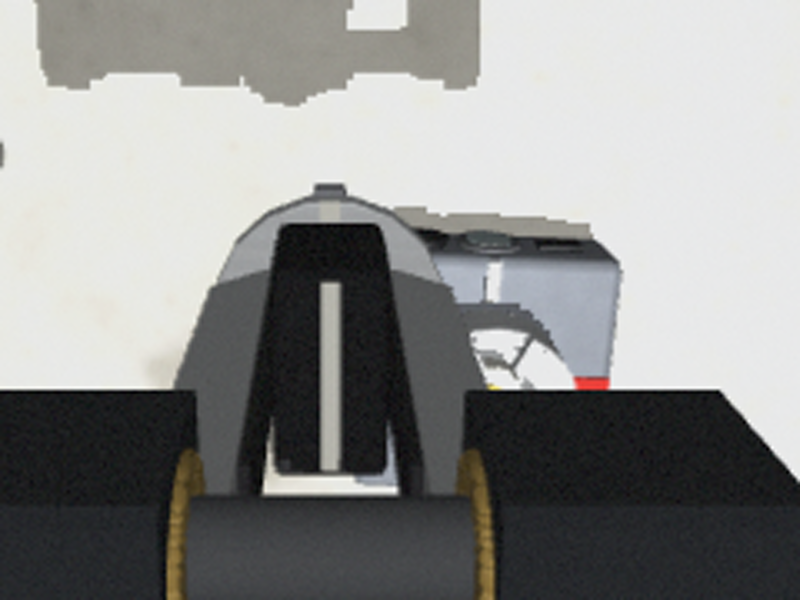

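This crop shows the held lamp upright: line at column 279, rows 235–291, with a lug at the top. The socket is half hidden, so I'll step sideways to see it whole.

>>> carry_out([
  [-30,-13,0,0,0],
  [-60,-26,0,0,0],
  [-90,-40,0,0,0],
  [-90,-40,0,0,0],
  [-90,-40,0,0,0],
  [-90,-40,0,0,0],
])

```text
time: 9.62
ee_pos: [590.5, -299.7, 221.1]
tool_rot: [-0.0, 1.0, -0.0, 0.0]
contact_force: [0.3, 0.2, -1.3]
grip_width: 0.21
grip_force: 30.0
```

```bash
python3 - <<'E'
from h import *
c=cam("wrist");s=manip.get_state();print(s['ee_pos'],s['tool_rot'],s['qd'].round(3))
w=manip.get_image("wrist")[:,:,::-1];cv2.imwrite("pics/w5.png",w);np.savez("w5.npz",R=c[4],t=c[5])
fx,fy,cx,cy,R,t=c;p=R@np.array([595,-201,60])+t;print(cx+fx*p[0]/p[2],cy+fy*p[1]/p[2])
a=cv2.resize(w[110:290,260:500],(800,600),interpolation=cv2.INTER_CUBIC);cv2.imwrite("pics/z7.png",a)
E
```

```text
[ 590.54402376 -299.68385954  221.07541501] [-9.05719275e-05  9.99999965e-01 -1.15524732e-04  2.22132005e-04] [-0.    -0.005 -0.002  0.    -0.002 -0.001]
362.6480963232614 198.10095358503605
```

View pics/z7.png

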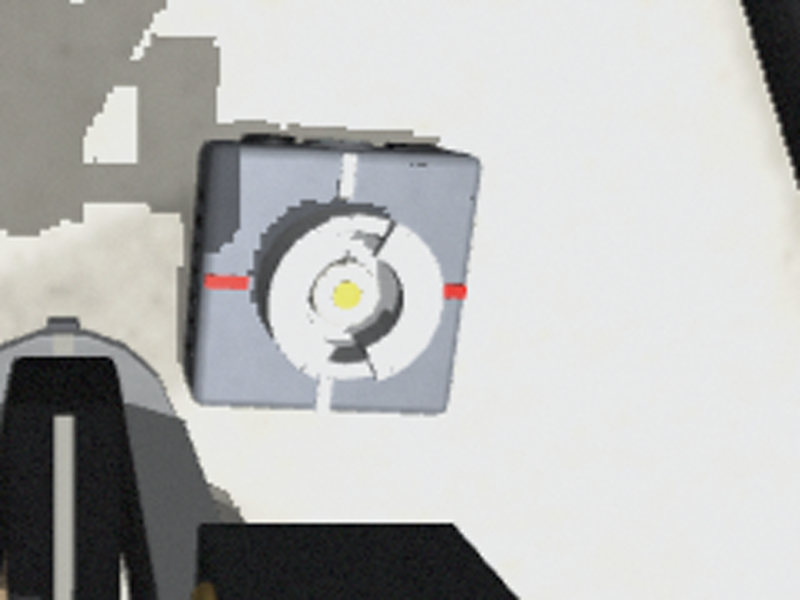

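The crop shows the whole socket: disc centre near (357,297) crop px, red marks at (225,282) and (456,291), white marks at (348,175) and (323,395). Next I'll fit these and compute the socket pose and the held lamp's axis in the same camera.

```bash
cat > m.py <<'E'
from h import *
d=np.load("w5.npz");c=cam("wrist")[:4]+(d["R"],d["t"]);w=cv2.imread("pics/w5.png")
hsv=cv2.cvtColor(w,cv2.COLOR_BGR2HSV);H,S,V=[hsv[...,i].astype(int) for i in range(3)]
red=(((H<8)|(H>172))&(S>140)&(V>120)).astype(np.uint8);red[:110]=0;red[290:]=0
n,l,s,ce=cv2.connectedComponentsWithStats(red);r=[(s[i,4],ce[i]) for i in range(1,n) if s[i,4]>8 and 300<ce[i][0]<420];print("red",r)
P=sorted([onz(c,q[1],40) for q in r],key=lambda p:-p[1]);print(P)
v=P[0]-P[-1];print("box y dir deg from +y (ccw)",np.degrees(np.arctan2(-v[0],v[1])))
cr=lambda x,y:(260+x/800*240-.35,110+y/600*180-.35)
A,B=onz(c,cr(348,175),40),onz(c,cr(323,395),40);print("white",A,B,"dir",np.degrees(np.arctan2(B[1]-A[1],B[0]-A[0])))
# axis: intersection of red and white lines on z=40
M=np.c_[v[:2],-(B-A)[:2]];k=np.linalg.solve(M,(A-P[-1])[:2]);print("axis from marks",P[-1][:2]+k[0]*v[:2])
br=((V>200)&(S<25)).astype(np.uint8)[160:230,335:400];
n,l,s,ce=cv2.connectedComponentsWithStats(br);i=1+np.argmax(s[1:,4])
h=cv2.convexHull(np.argwhere(l==i)[:,::-1].astype(np.int32)).reshape(-1,2)+[335,160]
e=cv2.fitEllipse(h.astype(np.float32));print("face",e)
F=onz(c,e[0],66);print("face centre z66",F)
print("diam check",np.linalg.norm(onz(c,(e[0][0]-e[1][0]/2,e[0][1]),66)-onz(c,(e[0][0]+e[1][0]/2,e[0][1]),66)))
# second view: top camera, for the height of the face
t=cam("top");im=cv2.imread("pics/top0.png");h2=cv2.cvtColor(im,cv2.COLOR_BGR2HSV)
R2=(((h2[...,0]<8)|(h2[...,0]>172))&(h2[...,1]>120)).astype(np.uint8)
n,l,s,ce=cv2.connectedComponentsWithStats(R2);q=sorted([ce[i] for i in range(1,n) if s[i,4]>4 and 210<ce[i][0]<275 and 150<ce[i][1]<190],key=lambda a:a[0]);print("top red",q)
for a,b in zip(q,P):print(tri(t,a,c,min(r,key=lambda k:np.linalg.norm(onz(c,k[1],40)-b))[1]))
g=cv2.cvtColor(im,cv2.COLOR_BGR2GRAY)[145:190,218:264]
for th in(120,135,150):
    n,l,s,ce=cv2.connectedComponentsWithStats((g>th).astype(np.uint8));i=1+np.argmax(s[1:,4])
    hh=cv2.convexHull(np.argwhere(l==i)[:,::-1].astype(np.int32)).reshape(-1,2)+[218,145]
    if len(hh)>5: e2=cv2.fitEllipse(hh.astype(np.float32));print(th,e2,tri(t,e2[0],c,e[0]))
# held lamp: line on bar, TCP z + 25.5
s5=np.array([590.54,-299.68,221.08]);L=report(w,c,s5+[0,0,25.5],z=s5[2]+25.5,r=50)
E
python3 m.py
```

```text
red [(np.int32(36), array([327.5, 194. ])), (np.int32(18), array([396.44444444, 196.83333333]))]
[array([ 597.827187  , -153.57621013,   40.        ]), array([ 594.21056013, -238.99343846,   40.        ])]
box y dir deg from +y (ccw) -2.4244963673453253
white [ 555.15352797 -196.56721075   40.        ] [ 638.48889134 -200.37050567   40.        ] dir -2.6130760420842574
axis from marks [ 595.92812576 -198.42809926]
face ((366.07855224609375, 200.99356079101562), (49.752498626708984, 56.6758918762207), 32.694786071777344)
face centre z66 [ 597.08949176 -198.53923375   66.        ]
diam check 57.302630790980814
top red [array([219.26666667, 169.53333333]), array([259.5 , 169.75])]
(array([ 593.99293175, -160.02220755,   55.63081752]), np.float64(0.914778804820748))
(array([ 591.43468176, -241.28028432,   54.67976754]), np.float64(0.5621344567735991))
120 ((241.6434326171875, 132.48294067382812), (46.63764572143555, 96.64026641845703), 6.288660049438477) (array([ 588.33007356, -226.84524233,  211.03296256]), np.float64(54.6865026243265))
135 ((241.8033905029297, 163.2032928466797), (20.528133392333984, 35.86906814575195), 5.6615519523620605) (array([ 590.5941596 , -208.39896192,  100.81286303]), np.float64(3.1298844894621034))Traceback (most recent call last):
  File "m.py", line 25, in <module>
    n,l,s,ce=cv2.connectedComponentsWithStats((g>th).astype(np.uint8));i=1+np.argmax(s[1:,4])
                                                                           ~~~~~~~~~^^^^^^^^^
    return _wrapfunc(a, 'argmax', axis=axis, out=out, **kwds)
    return bound(*args, **kwds)
ValueError: attempt to get argmax of an empty sequence
```

```bash
cat > m2.py <<'E'
from h import *
g=lambda f:cam("wrist")[:4]+(np.load(f)["R"],np.load(f)["t"])
c4,c5=g("w4.npz"),g("w5.npz")
p4=(180+495*.3-.35,150+263*.3-.35);p5=(260+349*.3-.35,110+155*.3-.35)
print("white end",tri(c4,p4,c5,p5),onz(c4,p4,40),onz(c5,p5,40))
q4=(180+621*.3-.35,150+268*.3-.35);q5=(260+480*.3-.35,110+158*.3-.35)
print("corner",tri(c4,q4,c5,q5))
for tcp,c,px in (((500.54,-259.69,219.9),c4,[(180+330*.3,150+282*.3),(180+330*.3,150+470*.3)]),):
    A,B=[onz(c,np.array(p)-.35,tcp[2]+25.5) for p in px];print("lamp line ends",A,B,"mid-tcp",(A+B)/2-tcp)
    lug=(180+331*.3,150+188*.3);print("lug tip-tcp (expect x -21,y0)",onz(c,lug,tcp[2]-30.5+7)-tcp)
w=cv2.imread("pics/w5.png")[120:300,300:420]
E
python3 m2.py
```

```text
white end (array([ 548.01775705, -196.77104708,   40.78661929]), np.float64(0.3121985060598104)) [ 548.35079934 -196.48964204   40.        ] [ 548.01599936 -196.69830349   40.        ]
corner (array([ 549.17007825, -149.96047867,   42.63430312]), np.float64(1.3991791792776105))
lamp line ends [ 484.02170925 -259.03543745  245.4       ] [ 518.17182372 -259.0712507   245.4       ] mid-tcp [ 0.55676648  0.63665592 25.5       ]
lug tip-tcp (expect x -21,y0) [-20.0216912    1.09362427 -23.5       ]
```

```bash
cat > m3.py <<'E'
from h import *
from scipy.optimize import least_squares
d=np.load("w5.npz");c=cam("wrist")[:4]+(d["R"],d["t"]);w=cv2.imread("pics/w5.png")
hsv=cv2.cvtColor(w,cv2.COLOR_BGR2HSV);S,V=hsv[...,1].astype(int),hsv[...,2].astype(int)
m=((V>215)&(S<25)).astype(np.uint8);m[:,:336]=0;m[:168]=0;m[226:]=0;m[:,400:]=0
m=cv2.morphologyEx(m,cv2.MORPH_OPEN,np.ones((4,4),np.uint8))
n,l,s,ce=cv2.connectedComponentsWithStats(m);i=1+np.argmax(s[1:,4]);print(s[i])
h=cv2.convexHull(np.argwhere(l==i)[:,::-1].astype(np.int32)).reshape(-1,2)
Q=np.array([onz(c,p,66)[:2] for p in h])
f=least_squares(lambda x:np.hypot(*(Q-x[:2]).T)-x[2],[596,-199,29],loss="soft_l1",f_scale=.5);print("circle",f.x,np.abs(f.fun).round(1))
H=hsv[...,0].astype(int);y=((H>20)&(H<40)&(S>100)&(V>150)).astype(np.uint8);y[:170]=0;y[230:]=0;y[:,340:390]*=1;y[:,:340]=0;y[:,390:]=0
p=cv2.moments(y,True);q=(p["m10"]/p["m00"],p["m01"]/p["m00"]);print("dot",q,p["m00"],onz(c,q,55))
E
python3 m3.py
```

```text
[342 176  34  49 936]
circle [ 596.81215346 -199.412589     28.03358862] [ 2.2 19.   0.3  0.   0.   0.1  0.5  0.8  0.7  0.2  0.1  0.2  0.8  0.7
  0.5  0.   0.1  1.2  1.4  0.9]
dot (363.65909090909093, 198.1590909090909) 44.0 [ 596.17455799 -198.36148379   55.        ]
```

The marks, the yellow dot and the box edge agree on a socket axis of about (596,−198.5) and a box yaw of −2.5°, with the mark height triangulating to 40.8 (expected 40). I'll hover just above the socket and check the relative alignment there.

>>> carry_out([
  [-2,33,0,2.5,0],
  [-4,66,0,2.5,0],
  [-5,100,0,2.5,0],
  [-5,100,40,2.5,0],
  [-5,100,80,2.5,0],
  [-5,100,105,2.5,0],
  [-5,100,116,2.5,0],
  [-5,100,116,2.5,0],
])

```text
time: 10.68
ee_pos: [595.8, -199.9, 104.4]
tool_rot: [0.022, 1.0, 0.0, -0.0]
contact_force: [0.5, 0.1, -1.3]
grip_width: 0.21
grip_force: 30.0
```

>>> carry_out([
  [0,0,0,0,0],
  [0,0,0,0,0],
  [0,0,0,0,0],
])

```text
time: 11.05
ee_pos: [596.7, -200.2, 105.4]
tool_rot: [0.022, 1.0, -0.0, 0.001]
contact_force: [-0.3, 0.3, -1.8]
grip_width: 0.208
grip_force: 30.0
```

```bash
python3 - <<'E'
from h import *
c=cam("wrist");s=manip.get_state();print(s['ee_pos'],s['tool_rot'],s['contact_force'])
w=manip.get_image("wrist")[:,:,::-1];cv2.imwrite("pics/w6.png",w);np.savez("w6.npz",R=c[4],t=c[5])
a=cv2.resize(w[130:310,160:400],(800,600),interpolation=cv2.INTER_CUBIC);cv2.imwrite("pics/z8.png",a)
E
```

```text
[ 596.6526727  -200.1935546   105.37270995] [ 2.16959172e-02  9.99764249e-01 -2.61261246e-04  8.15234511e-04] [-0.30611874  0.34138156 -1.84843177]
```

View pics/z8.png

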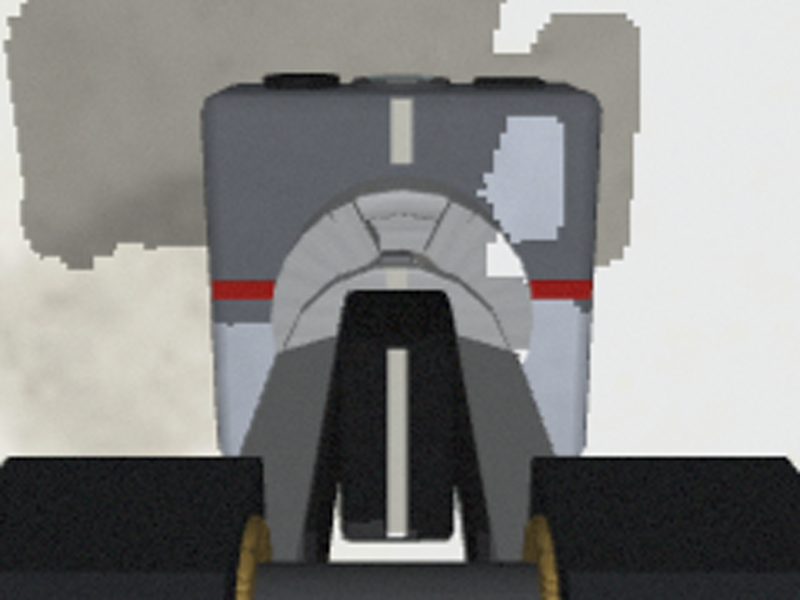

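The crop shows good alignment. The white mark is at column 401, the socket disc spans 272–533 (centre 402), the lug sits at (398,255), the bar line at column 397, and the red marks are level at row 290. Next I'll get the residual in mm.

```bash
python3 - <<'E'
from h import *
d=np.load("w6.npz");c=cam("wrist")[:4]+(d["R"],d["t"])
tcp=np.array([596.65,-200.19,105.37]);k=2*.0217*.99976;ex=np.array([-(1-2*.0217**2),k,0]);ey=np.array([k,1-2*.0217**2,0]) 
f=lambda n,x,y,z:(lambda P:print(n,(np.array([(P-tcp)@ex,(P-tcp)@ey])).round(2)))(onz(c,(160+x*.3-.35,130+y*.3-.35),z))
zl=tcp[2]-30.5
f("red L",244,290,40);f("red R",561,290,40);f("white far",401,99,40);f("white near",401.5,163,40)
f("disc L",272,318,66);f("disc R",533,318,66);f("disc near",402,190,66);f("notchL",382,250,66);f("notchR",424,250,66)
f("line a",397,350,zl+56);f("line b",397,536,zl+56);f("lug L tip",382,252,zl+10);f("lug R tip",415,252,zl+10);f("collar near",398,267,zl+26)
E
```

```text
red L [  0.48 -38.68]
red R [ 0.44 42.63]
white far [49.04  1.59]
white near [33.28  1.72]
disc L [  1.23 -28.26]
disc R [ 1.21 32.01]
disc near [31.2   1.75]
notchL [17.39 -2.79]
notchR [17.39  6.75]
line a [16.4  0.7]
line b [-17.43   0.67]
lug L tip [21.58 -2.47]
lug R tip [21.58  4.38]
collar near [22.57  0.86]
```

Relative to the lamp, the socket is at about +0.5 mm in tool x and +1.0 mm in tool y. I'll correct that and lower in stages.

>>> carry_out([
  [0.5,1,0,0,0],
  [0.5,1,4,0,0],
  [0.5,1,8,0,0],
  [0.5,1,11,0,0],
  [0.5,1,14,0,0],
  [0.5,1,17,0,0],
  [0.5,1,17,0,0],
])

```text
time: 11.98
ee_pos: [595.5, -198.9, 86.9]
tool_rot: [0.022, 1.0, 0.0, -0.0]
contact_force: [-0.3, -0.1, -1.5]
grip_width: 0.211
grip_force: 30.0
```

No contact force with the foot 9 mm into the bore and the lugs in the notches. Pressing now.

>>> carry_out([
  [0,0,3,0,0],
  [0,0,6,0,0],
  [0,0,9,0,0],
  [0,0,11,0,0],
  [0,0,12,0,0],
  [0,0,12,0,0],
  [0,0,12,0,0],
])

```text
time: 12.85
ee_pos: [596.1, -199.1, 77.7]
tool_rot: [0.022, 1.0, -0.0, 0.001]
contact_force: [-2.9, 1.4, 7.0]
grip_width: 0.208
grip_force: 30.0
```

>>> carry_out([
  [0,0,1.5,0,0],
  [0,0,3,0,0],
  [0,0,3,0,0],
  [0,0,3,0,0],
])

```text
time: 13.35
ee_pos: [596.4, -199.3, 76.7]
tool_rot: [0.022, 1.0, -0.001, 0.002]
contact_force: [-4.4, 2.1, 8.7]
grip_width: 0.211
grip_force: 30.0
```

>>> carry_out([
  [0.4,0.2,1,0,0],
  [0.8,0.4,2.5,0,0],
  [0.8,0.4,2.5,0,0],
  [0.8,0.4,2.5,0,0],
])

```text
time: 13.85
ee_pos: [596.5, -199.3, 76.6]
tool_rot: [0.022, 1.0, -0.001, 0.002]
contact_force: [-8.2, 2.8, 13.4]
grip_width: 0.209
grip_force: 30.0
```

Flush: z held at 76.6 while the force rose to 13 N. Now the quarter turn clockwise, still pressing.

>>> carry_out([
  [0,0,0,8,0],
  [0,0,0,17,0],
  [0,0,0,26,0],
  [0,0,0,35,0],
  [0,0,0,44,0],
  [0,0,0,44,0],
])

```text
time: 14.6
ee_pos: [597.8, -198.8, 76.6]
tool_rot: [0.395, 0.919, 0.001, 0.004]
contact_force: [-4.0, 4.4, 13.0]
grip_width: 0.213
grip_force: 30.0
```

>>> carry_out([
  [0,0,0,9,0],
  [0,0,0,18,0],
  [0,0,0,27,0],
  [0,0,0,36,0],
  [0,0,0,45,0],
  [0,0,0,46,0],
  [0,0,0,46,0],
  [0,0,0,46,0],
])

```text
time: 15.6
ee_pos: [598.4, -198.7, 76.7]
tool_rot: [0.722, 0.692, 0.003, 0.004]
contact_force: [-3.2, 4.7, 11.8]
grip_width: 0.21
grip_force: 30.0
```

```bash
python3 - <<'E'
from h import *
s=manip.get_state();print(s['ee_pos'],s['tool_rot'],s['contact_force'],s['torque'],s['grip_force'])
t=manip.get_image("top")[:,:,::-1];w=manip.get_image("wrist")[:,:,::-1];b=manip.get_image("scene")[:,:,::-1]
o=np.hstack([cv2.resize(w[80:320,120:440],(400,300)),cv2.resize(b[150:300,180:380],(400,300),interpolation=cv2.INTER_CUBIC)])
cv2.imwrite("pics/z9.png",o)
E
```

```text
[ 598.37230911 -198.7201684    76.66939392] [0.72230986 0.69155222 0.00336203 0.00356208] [-3.23956384  4.68936057 11.77695794] [1.00699778 0.68415685 0.08128858] 30.01248389482498
```

View pics/z9.png

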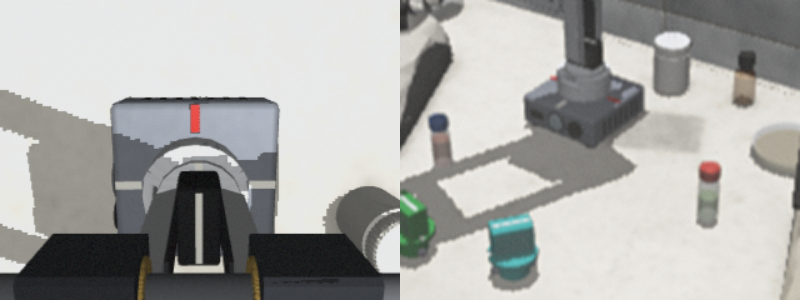

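Bar points at the red mark (195,118), collar on the face at over 9.6 N, and vials and dish in place. Handing in.

```bash
python3 -c "
from cell import manip
print(manip.finish_job())"
```

```text
the job is handed in; nothing more can be done
None
```

I handed the job in with the lamp in the socket, turned 90° clockwise so the bar points at the red marks, still gripped at 30 N and pressed flush with about 12 N; the vials and dish looked undisturbed in the last picture, the judge gave no verdict, and I broke two limits by viewing 12 pictures (limit 10) and taking more than three measuring turns, the first three before any move.

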